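# Go / no-go check of a hinge knuckle bore

## Robot

A 7-joint arm with a two-finger parallel gripper is mounted at the origin on the work surface. World frame = base frame: x ahead of the robot, y to its left, z up, the work surface at z = 0. Lengths are in mm, angles in rad, forces in N, time in s.
With the tool pointing down it reaches from about 350 to 900 mm from the base axis. Payload 8.1 kg.
Tool frame: the origin (TCP) lies between the finger pads; the fingertips stand bot.tip_reach ahead of it and the grasp point (between the pads) lies 5 mm behind it (bot.tip_reach is the distance from the TCP to the fingertips, in mm); z points along the fingers, y is the line along which they close (so a half turn about z gives the same grasp; the last joint's range is limited). The gripper opens to 92 mm and grips with 3 to 60 N. Pads are 19 mm wide; open, the fingers measure 130 mm over their backs; the gripper's body (75 mm by 190 mm) begins 47 mm behind the grasp point.
Start: joints at [1.186, 0.434, 0.025, 1.573, -0.012, 1.134, -0.075], TCP at [173.779, -600.368, 240.742] pointing down, gripper open.
Joint ranges: [-2.62, 2.62], [-0.44, 2.09], [-1.27, 1.32], [0.08, 2.57], [-1.32, 4.46], [0.12, 2], [-2.74, 2.74]. Speed limits (rad/s): [2.22, 2.22, 3.01, 3.01, 3.14, 3.14, 3.14].

## Interface

Orientations are given as a unit quaternion [w, x, y, z].
In Python, from plant import bot gives the robot as it stands.
- The arm moves only by the tool carry_out, never from a script. Its argument "deltas" is a list of rows, each an object with "gripper": the closure in counts, from 0 (fully open) to 255 (shut); "slide": the shift along the tool's x, y, z in mm, a list of three; "yaw": the turn about the tool's z in degrees. In form: [{"gripper": gripper, "slide": [x, y, z], "yaw": yaw}, ...]. A call has exactly 5 rows; each row shifts and turns the commanded pose from where the row before left it, along the tool's axes as they then stand; what a row does not reach is not made up. A row lasts 1/10 s, in which the tool goes at most 50 mm and 8.59 degrees, less where a joint would pass 70% of its speed; a pose out of reach is approached as far as the arm can. A call is refused whole if a number of a shift passes 50 or a number of a turn 8.59, either way. A call with a gripper value outside its range is refused whole. The fingers move at their own pace and stop on an object; "squeeze" is the grip in N (left out, the last holds). Time passes only in rows, so rows that do not move let the fingers close, or fill a call up. It gives the time, the measured TCP pose, the force, the opening and the grip force at its end, in the units of the state.
- bot.get_state(): the state, without advancing time (a new reading comes with each control period).
- bot.snapshot(name): name is "scene" or "side" or "wrist"; returns a dict with "frame" (480x640x3 uint8, red, green, blue), "range_z" (480x640 float32, mm along the optical axis (not along the pixel's ray), 0 where there is no reading), "camera_matrix" (3x3 intrinsics, pixels), "cam_to_world" (4x4, takes a point from camera to world coordinates). Camera axes: x right, y up, looking along -z (the intrinsics and any distortion apply to the point x, -y, -z); pixel columns grow to the right and rows downward; lengths in mm; the calibration is good to about 2 mm. A picture is of the moment at which its call begins.
- bot.job_done(): hands the job in; it is judged then, once.
The state is a dict: "clock": time; "qpos": joint angles; "qvel": joint speeds; "joint_torque": joint torques, N m; "tool_pos": TCP position; "tcp_rot": TCP orientation; "force": force on the tool from outside, world axes, zero at the start; "moment": the same for the moment, N m; "width": finger opening in mm; "finger_force": force on a finger pad.
Only numpy, scipy, OpenCV 4.12 (cv2) and the standard library are available. Lean on these libraries where they do the work, as an engineer would, in place of code of your own. Each camera call takes 0.05 s, during which the arm holds its last target. There are 200 camera calls.

## Task

Check the bore of the hinge knuckle clamped in the fixture with the blue-sleeved plug gauge: push its long go end (green band) fully home, until the handle's shoulder meets the knuckle. Draw it out, turn the gauge end for end and press the short no-go end (red band) lightly, square and centred, against the mouth of the bore for a second to confirm that it will not enter. Then lay the gauge back in its own cradle, either way round, and let go; do not force the gauge, and leave the other gauge and the loose things on the bench where they are.

Things in the scene. Friction and masses are not known exactly. Their poses are not given: they have to be found in the camera images.
- gauge: Double-ended plug gauge with blue sleeve, 150 mm long, about 0.4 kg. Origin on its axis at the middle of the round handle (32 mm diameter, 90 mm long); centre of mass within 10 mm of it. x axis along the gauge towards the go end (green band beside it); no-go end (red band) at -x. Starts level in its cradle, axis 60 mm above the bench; may roll about its axis.
- gauge_go (a point): Centre of the go end's face, 85 mm along +x from the gauge's origin. The go end is 25 mm in diameter and 40 mm long (x = 45 to 85 mm), its last 6 mm tapering to 19 mm.
- gauge_nogo (a point): Centre of the no-go end's flat face, 65 mm along -x from the gauge's origin. The no-go end is 30 mm in diameter and 20 mm long.
- fixture: Fixed fixture: dark base plate 130 x 300 x 20 mm (y = -95 to +205 mm in its frame), a clamped steel hinge knuckle (tube 45 mm outside, 60 mm long) and an air cylinder behind it, 110 mm high at most. Origin on the bench right below the bore's mouth; z up; y along the level bore, inwards. The space before the mouth is clear above the plate.
- bore_mouth (a point): Centre of the bore's mouth on the knuckle's -y face, 80 mm above the bench. The bore is 27 mm in diameter and 60 mm deep (closed by the cylinder's rod).
- bore_home (a point): Point on the bore's axis 40 mm inside the mouth: where the go end face lies when the gauge is fully home.
- cradle: Fixed grey cradle of the blue gauge: base 150 x 64 x 12 mm with two V supports (10 mm thick, at x = -32 and +32 mm, arms up to 59 mm high) under the handle's ends; the handle is free between them (54 mm). Origin on the bench below its centre, z up, x along the gauge. A gauge lying in it has its origin 60 mm straight above the cradle's origin.
- gauge_b: Another plug gauge, with an orange sleeve, thinner (handle 26 mm, ends 18 and 21 mm diameter, 150 mm long). Not for this bore: leave it alone.
- cradle_b: Fixed cradle of the orange gauge, like the other cradle.
- hinge_a: Loose steel flag hinge lying on the bench, 62 x 130 mm, 14 mm high. Leave alone.
- hinge_b: Second loose steel flag hinge, same size. Leave alone.
- tape: Yellow roll of tape lying flat, 90 mm diameter, 24 mm high. Leave alone.
- driver: Screwdriver lying on the bench. Leave alone.

How it is judged (in metres and radians):
On the way, in this order (a step that is already met when the one before it is completed fails the run):
1. the go end is fully home in the bore, its end face within 4 mm of the home point and the gauge in line with the bore (distance between gauge_go and bore_home below 0.004 m and angle between the x axis of gauge and the y axis of fixture, either way round below 0.08 rad), for 0.2 s.
2. the no-go end is pressed (over 1.5 N) square (within 0.1 rad) and centred on the mouth of the bore (face centre within 5 mm of the mouth's centre) and does not enter (distance between gauge_nogo and bore_mouth below 0.005 m and angle between the x axis of gauge and the y axis of fixture, either way round below 0.1 rad and contact force between gauge and fixture above 1.5 N), for 0.2 s.
At the end, for the whole second after the job is handed in: The blue gauge lies at rest in both V supports of its own cradle, either way round, in line within 0.08 rad, its middle within 12 mm of the cradle's middle along it, 4 mm across it and 4 mm of the seated height of 60 mm (x of gauge in the frame of cradle between -0.012 and 0.012 m and y of gauge in the frame of cradle between -0.004 and 0.004 m and z of gauge in the frame of cradle between 0.056 and 0.064 m and angle between the x axis of gauge and the x axis of cradle, either way round below 0.08 rad and linear speed of gauge below 0.02 m/s); the robot touches nothing.
It fails at once if the gauge is forced: over 50 N between it and the fixture (contact force between gauge and fixture above 50 N).
It fails at once if the other gauge is moved by more than 20 mm (distance of gauge_b from where it was at the start of the episode above 0.02 m).
It fails at once if a loose hinge, the tape or the screwdriver is moved by more than 20 mm (distance of any of hinge_a, hinge_b, tape, driver from where it was at the start of the episode above 0.02 m).
It also fails if it takes over 72 s, if anything falls off the work surface, if the arm or the gripper's body presses on something with over 40 N, if the wrist force passes 120 N, or if a joint passes its speed limit or range.

## Working session

There is one attempt and no reset: what is moved stays moved. The work goes in short steps, Python scripts to look and compute and a tool call to move; the robot and the scene stay as the last step left them, time stands still between calls to the robot, and variables do not carry over. Pictures are saved under pics/ and viewed, at most 10 in all, crops included, and the job is handed in when it is done.

Besides the shell and the picture viewer there is one more tool, called by a JSON object that holds its "api" and its "payload", one argument or row to a line. carry_out: Moves the arm, as the interface text tells. Its arguments: {"type":"object","properties":{"deltas":{"type":"array","items":{"type":"object","properties":{"gripper":{"type":"number"},"slide":{"type":"array","items":{"type":"number"}},"yaw":{"type":"number"}}}},"squeeze":{"type":"number"}},"required":["deltas"]}

```bash
mkdir -p pics; ls; cat > h.py <<'E'
import numpy as np, cv2
from plant import bot
def snap(n,save=None):
    s=bot.snapshot(n)
    np.savez('last_%s.npz'%n,**s)
    if save: cv2.imwrite('pics/'+save,s['frame'][:,:,::-1])
    return s
def load(n): return dict(np.load('last_%s.npz'%n))
def cloud(s):
    K=s['camera_matrix'];z=s['range_z'];v,u=np.mgrid[:480,:640]
    p=np.stack([(u-K[0,2])/K[0,0]*z,-(v-K[1,2])/K[1,1]*z,-z],-1)
    T=s['cam_to_world'];return p@T[:3,:3].T+T[:3,3]
E
python3 - <<'E'
from h import *
for n in ('scene','side'): 
    s=snap(n,n+'1.png'); print(s['camera_matrix'],s['cam_to_world'])
print(bot.get_state(),bot.tip_reach)
E
```

```text
pics
[[482.62557283   0.         315.31836078]
 [  0.         482.62557283 241.9604461 ]
 [  0.           0.           1.        ]] [[ 5.06905506e-01 -5.70316059e-01  6.46363985e-01  1.38403329e+03]
 [ 8.61999935e-01  3.33890857e-01 -3.81409239e-01 -5.19175574e+02]
 [ 1.70878887e-03  7.50504157e-01  6.60863519e-01  9.09188584e+02]
 [ 0.00000000e+00  0.00000000e+00  0.00000000e+00  1.00000000e+00]]
[[451.91236648   0.         311.94274134]
 [  0.         451.91236648 244.13190806]
 [  0.           0.           1.        ]] [[-9.00673913e-01  2.83079462e-01 -3.29624819e-01  2.68211093e+02]
 [-4.34494190e-01 -5.88791006e-01  6.81571676e-01  6.00347421e+02]
 [-1.14118537e-03  7.57093897e-01  6.53305081e-01  6.82446281e+02]
 [ 0.00000000e+00  0.00000000e+00  0.00000000e+00  1.00000000e+00]]
{'clock': 0.1, 'qpos': array([ 1.18638963,  0.43513439,  0.02498974,  1.57396787, -0.01161423,
        1.13399541, -0.07508725]), 'qvel': array([ 0.00083492, -0.00013977,  0.0020326 , -0.00084474, -0.00036876,
       -0.00074106,  0.00061508]), 'joint_torque': array([ 2.73733662e-03, -6.69123530e+01,  9.87763703e-01, -3.15144539e+01,
       -6.05856115e-02,  3.74171825e-02, -1.58394744e-05]), 'tool_pos': array([ 173.63905711, -599.96054478,  240.05015709]), 'tcp_rot': array([-6.62326602e-04,  9.90094709e-01,  1.40399449e-01, -1.53511061e-04]), 'force': array([0.38511651, 0.00327121, 0.47522375]), 'moment': array([ 0.04561106, -0.03799543,  0.03742422]), 'finger_force': 0.0, 'width': 91.54682940959748} 14.0
```

View pics/scene1.png

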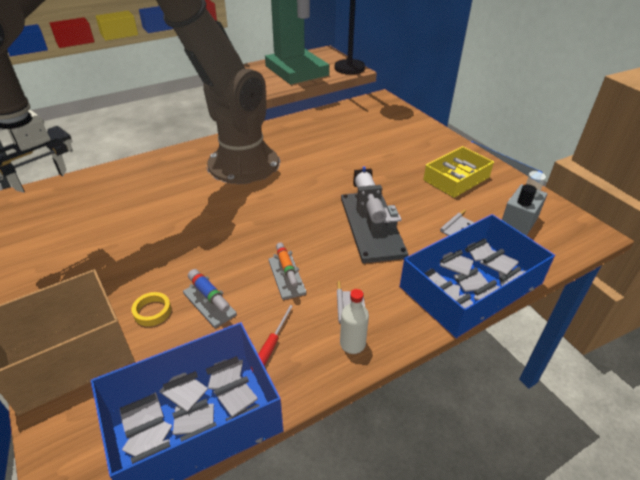

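View pics/side1.png

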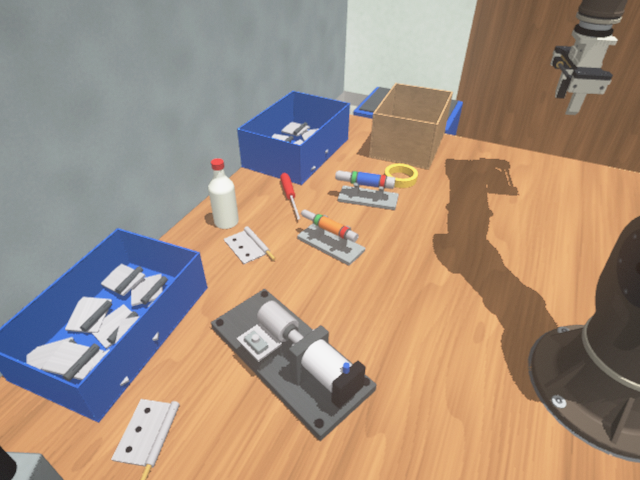

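Scene: the blue gauge lies at (208,290), green band toward (220,300), red toward (196,275). The fixture is at (375,215) with the knuckle at its far-from-robot end (side view (278,318)), so the mouth faces away from the robot. Next I fit axes and plate from depth.

```bash
cat > m1.py <<'E'
from h import *
for n in ('scene','side'):
    s=load(n);P=cloud(s);hsv=cv2.cvtColor(s['frame'],cv2.COLOR_RGB2HSV);ok=s['range_z']>0
    v,u=np.mgrid[:480,:640]
    box=(slice(255,335),slice(170,250)) if n=='scene' else (slice(160,215),slice(325,400))
    def seg(m,zmin=30):
        M=np.zeros((480,640),bool);M[box]=True
        return P[M&m&ok&(P[...,2]>zmin)&(P[...,2]<90)]
    H,S,V=[hsv[...,i].astype(int) for i in range(3)]
    for nm,m in dict(blue=(H>105)&(H<130)&(S>120),green=(H>45)&(H<85)&(S>90),red=((H<6)|(H>174))&(S>150)).items():
        q=seg(m);print(n,nm,len(q),np.median(q,0).round(1) if len(q) else '',np.percentile(q[:,2],95).round(1) if len(q) else '')
    # plate top
    pb=(slice(160,270),slice(330,420)) if n=='scene' else (slice(280,445),slice(200,390))
    M=np.zeros((480,640),bool);M[pb]=True
    pl=P[M&ok&(abs(P[...,2]-20)<5)&(V<110)]
    r=cv2.minAreaRect(pl[:,:2].astype(np.float32));print('plate',len(pl),np.median(pl[:,2]),r)
    # gauge: everything above z 45 in box -> axis
    q=P[box].reshape(-1,3);q=q[(q[:,2]>62)&(q[:,2]<85)]
    c=q[:,:2].mean(0);d=np.linalg.svd(q[:,:2]-c)[2][0] if len(q)<5000 else 0;t=(q[:,:2]-c)@d
    print('gauge top',len(q),c,d,np.degrees(np.arctan2(d[1],d[0])),t.min(),t.max(),q[:,2].max(), 'ends',c+t.min()*d,c+t.max()*d)
    q=P[pb].reshape(-1,3);q=q[(q[:,2]>95)&(q[:,2]<112)]
    c=q[:,:2].mean(0);d=np.linalg.svd(q[:,:2]-c)[2][0];t=(q[:,:2]-c)@d
    print('knuckle top',len(q),c,d,np.degrees(np.arctan2(d[1],d[0])),t.min(),t.max(),q[:,2].max())
E
python3 m1.py
```

```text
scene blue 214 [ 568.6 -344.3   73.1] 85.0
scene green 44 [ 600.4 -338.2   73.8] 76.0
scene red 33 [ 530.2 -352.    73.3] 77.1
plate 1852 19.090962156175124 ((520.564697265625, 182.89405822753906), (128.1785430908203, 305.7766418457031), 68.2540512084961)
gauge top 589 [ 577.7321758  -339.60092216] [0.98183013 0.18976194] 10.938891675144074 -78.54955544028861 172.5507137569932 84.80059173304016 ends [ 500.6098555  -354.50663826] [ 747.14766566 -306.8573638 ]
knuckle top 634 [497.1539177  195.39473054] [ 0.95521545 -0.29591121] -17.21218557124481 -130.82566632157838 313.95137068111933 110.58642385109351
side blue 198 [ 562.  -328.    69.8] 74.7
side green 30 [ 597.2 -322.    69.8] 74.6
side red 30 [ 526.1 -333.6   69.7] 74.4
plate 1666 18.741037361344013 ((514.617919921875, 188.92637634277344), (128.5118865966797, 296.7892761230469), 68.69767761230469)
gauge top 461 [ 566.86616986 -329.80050574] [-0.98580966 -0.16786693] -170.33617892053942 -80.9304081957553 68.8887573770027 76.24549655126611 ends [ 646.64814835 -316.2149664 ] [ 498.95496712 -341.3646501 ]
knuckle top 2435 [449.06958958 216.12450974] [-0.92707623  0.37487286] 157.98354502513985 -129.06677865875736 78.19706935604025 111.71549406270162
```

{"api": "carry_out", "payload": {
  "deltas": [
    {"gripper": 60, "slide": [20, -35, 0], "yaw": 0},
    {"gripper": 60, "slide": [30, -40, 0], "yaw": 0},
    {"gripper": 60, "slide": [30, -40, 0], "yaw": 0},
    {"gripper": 60, "slide": [40, -30, 0], "yaw": 0},
    {"gripper": 60, "slide": [45, 0, 0], "yaw": 0}
  ],
  "squeeze": 30
}}

```text
clock: 0.6
tool_pos: [290.8, -411.4, 240.8]
tcp_rot: [-0.001, 0.99, 0.14, -0.001]
force: [0.3, -0.5, -0.1]
width: 70.5
finger_force: 0.0
```

{"api": "carry_out", "payload": {
  "deltas": [
    {"gripper": 100, "slide": [45, 0, 0], "yaw": 0},
    {"gripper": 100, "slide": [45, 0, 0], "yaw": 0},
    {"gripper": 100, "slide": [45, 0, 0], "yaw": 0},
    {"gripper": 100, "slide": [45, 0, 0], "yaw": 0},
    {"gripper": 100, "slide": [40, 0, 0], "yaw": 0}
  ]
}}

```text
clock: 1.1
tool_pos: [505.3, -352.7, 240.3]
tcp_rot: [-0.0, 0.99, 0.141, -0.0]
force: [-0.3, -0.4, 0.9]
width: 56.1
finger_force: 0.0
```

{"api": "carry_out", "payload": {
  "deltas": [
    {"gripper": 100, "slide": [40, 0, 0], "yaw": 0},
    {"gripper": 100, "slide": [25, 0, 0], "yaw": 0},
    {"gripper": 100, "slide": [0, 0, 0], "yaw": 5.8},
    {"gripper": 100, "slide": [0, 0, 0], "yaw": 0},
    {"gripper": 100, "slide": [0, 0, 0], "yaw": 0}
  ]
}}

```text
clock: 1.6
tool_pos: [565.1, -336.3, 240.3]
tcp_rot: [0.0, 0.996, 0.091, -0.001]
force: [0.7, -0.4, 0.4]
width: 55.8
finger_force: 0.0
```

Good tracking. Look from near.

```bash
python3 - <<'E'
from h import *
s=snap('wrist','w1.png');P=cloud(s);print(s['cam_to_world'][:3,3],bot.get_state()['qpos'])
hsv=cv2.cvtColor(s['frame'],cv2.COLOR_RGB2HSV);H,S,V=[hsv[...,i].astype(int) for i in range(3)]
ok=(s['range_z']>0)&(P[...,2]>35)&(P[...,2]<95)&(abs(P[...,0]-565)<150)&(abs(P[...,1]+336)<70)
for nm,m in dict(blue=(H>105)&(H<130)&(S>120),green=(H>45)&(H<85)&(S>90),red=((H<6)|(H>174))&(S>150)).items():
    q=P[ok&m]; 
    if len(q): print(nm,len(q),np.median(q,0).round(1),q.min(0).round(1),q.max(0).round(1))
q=P[ok&(P[...,2]>55)];print(len(q))
if len(q):
    r=cv2.minAreaRect(q[:,:2].astype(np.float32));print(r,np.percentile(q[:,2],99))
E
```

```text
[ 636.63685589 -323.22029244  384.91713837] [ 0.52715584  0.49399459 -0.11026502  1.47644967  0.057198    1.17485394
 -0.98098234]
blue 2494 [ 565.3 -340.5   75.2] [ 535.6 -360.3   63.6] [ 593.3 -321.1   79.2]
green 532 [ 599.6 -333.8   75.3] [ 592.2 -349.6   63.3] [ 607.  -318.    78.8]
red 414 [ 529.  -347.3   75.4] [ 521.6 -362.2   65.8] [ 536.4 -332.1   78.9]
7171
((573.6861572265625, -339.11077880859375), (149.52406311035156, 50.747745513916016), 10.522933006286621) 78.01763894998179
```

View pics/w1.png

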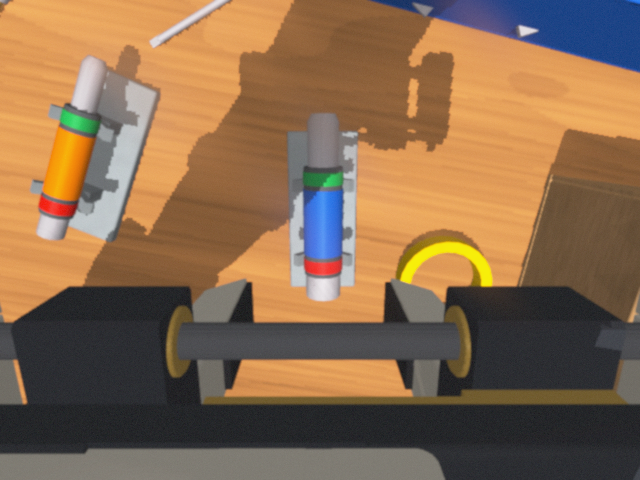

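Wrist view: the gauge is vertical at column 323, green band (323,178), red band (322,268), clear of the tape and the orange gauge. The origin fits at (564.2,-340.6), heading 10.6°.

{"api": "carry_out", "payload": {
  "deltas": [
    {"gripper": 100, "slide": [-1.5, 4, 0], "yaw": 0},
    {"gripper": 100, "slide": [0, 0, 45], "yaw": 0},
    {"gripper": 100, "slide": [0, 0, 45], "yaw": 0},
    {"gripper": 100, "slide": [0, 0, 40], "yaw": 0},
    {"gripper": 100, "slide": [0, 0, 20], "yaw": 0}
  ]
}}

```text
clock: 2.15
tool_pos: [562.4, -340.1, 87.1]
tcp_rot: [-0.001, 0.996, 0.09, -0.002]
force: [0.3, 0.4, -0.3]
width: 55.7
finger_force: 0.0
```

{"api": "carry_out", "payload": {
  "deltas": [
    {"gripper": 100, "slide": [0, 0, 20], "yaw": 0},
    {"gripper": 100, "slide": [0, 0, 15], "yaw": 0},
    {"gripper": 100, "slide": [0, 0, 0], "yaw": 0},
    {"gripper": 135, "slide": [0, 0, 0], "yaw": 0},
    {"gripper": 145, "slide": [0, 0, 0], "yaw": 0}
  ]
}}

```text
clock: 2.65
tool_pos: [565.7, -340.8, 57.1]
tcp_rot: [0.001, 0.996, 0.09, 0.001]
force: [0.4, -0.6, 0.2]
width: 44.0
finger_force: 0.0
```

```bash
python3 - <<'E'
from h import *
s=snap('wrist','w2.png')
E
```

```text
(no output)
```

View pics/w2.png

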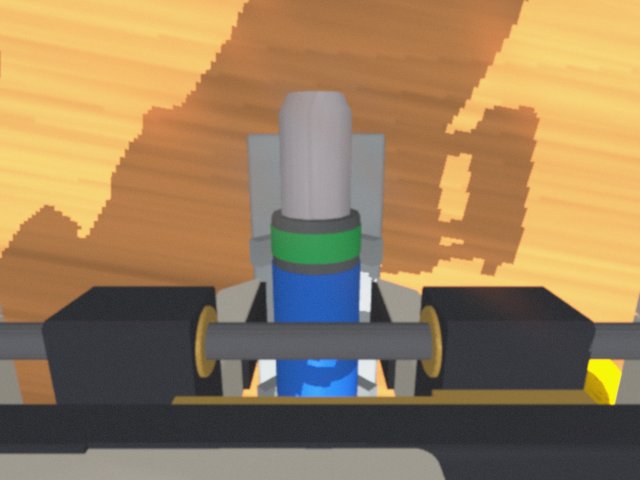

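The gauge is centred between the pads (column 317, pads 265/372). Close and lift.

{"api": "carry_out", "payload": {
  "deltas": [
    {"gripper": 170, "slide": [0, 0, 2], "yaw": 0},
    {"gripper": 255, "slide": [0, 0, 0], "yaw": 0},
    {"gripper": 255, "slide": [0, 0, 0], "yaw": 0},
    {"gripper": 255, "slide": [0, 0, 0], "yaw": 0},
    {"gripper": 255, "slide": [0, 0, 0], "yaw": 0}
  ],
  "squeeze": 35
}}

```text
clock: 3.2
tool_pos: [565.3, -340.2, 54.2]
tcp_rot: [0.0, 0.996, 0.09, 0.0]
force: [-0.4, 1.6, 5.8]
width: 30.9
finger_force: 35.0
```

{"api": "carry_out", "payload": {
  "deltas": [
    {"gripper": 255, "slide": [0, 0, 0], "yaw": 0},
    {"gripper": 255, "slide": [0, 0, -10], "yaw": 0},
    {"gripper": 255, "slide": [0, 0, -20], "yaw": 0},
    {"gripper": 255, "slide": [0, 0, -20], "yaw": 0},
    {"gripper": 255, "slide": [0, 0, -20], "yaw": 0}
  ]
}}

```text
clock: 3.7
tool_pos: [564.2, -340.0, 124.1]
tcp_rot: [-0.0, 0.996, 0.09, -0.001]
force: [-0.2, 0.1, -4.0]
width: 31.2
finger_force: 35.0
```

```bash
python3 - <<'E'
from h import *
for i in range(3):
    st=bot.get_state();print(st['clock'],st['tool_pos'],st['width'],st['finger_force'],st['force'],st['qpos'])
    s=snap('wrist')
st=bot.get_state();print(st['tool_pos'])
E
```

```text
3.7 [ 564.16944068 -340.01145351  124.10460646] 31.20213851477828 34.99004423618317 [-0.23971932  0.05420782 -3.97206187] [ 0.53173135  0.59944233 -0.10863058  1.60254632  0.07570863  0.9454986
 -0.99298478]
3.75 [ 565.91597262 -340.90161303  127.87649188] 31.241653663548007 34.99012649059296 [ 1.46159787 -0.20060212 -0.32390519] [ 0.53182915  0.5956969  -0.10878677  1.59879692  0.0754504   0.94789231
 -0.99276347]
3.8 [ 566.15409083 -340.96302583  126.41849653] 31.311082962849824 34.99003708362579 [ 0.63316392 -1.00846441 -3.03087632] [ 0.53174924  0.59720886 -0.10875709  1.60012729  0.07576561  0.94436374
 -0.99304917]
[ 565.33711043 -340.59670325  124.6565748 ]
```

```bash
python3 - <<'E'
from h import *
A=np.concatenate([cloud(load(n))[load(n)['range_z']>0] for n in('scene','side')])
xs=range(440,960,40);ys=range(-380,340,40)
print('y\\x',*xs)
for y in ys:
    print(y,[int(max([0,*A[(abs(A[:,0]-x)<20)&(abs(A[:,1]-y)<20),2]])) for x in xs])
E
```

```text
y\x 440 480 520 560 600 640 680 720 760 800 840 880 920
-380 [3, 13, 67, 16, 14, 4, 1, 21, 122, 41, 47, 40, 118]
-340 [4, 70, 78, 78, 79, 75, 1, 1, 122, 123, 122, 122, 122]
-300 [4, 11, 54, 69, 71, 71, 4, 4, 104, 84, 3, 4, 3]
-260 [4, 3, 3, 3, 3, 3, 4, 25, 29, 22, 3, 4, 3]
-220 [4, 4, 6, 3, 4, 3, 4, 19, 4, 2, 4, 3, 3]
-180 [4, 3, 4, 13, 60, 15, 17, 15, 4, 3, 3, 3, 3]
-140 [3, 12, 70, 71, 71, 66, 3, 3, 4, 3, 119, 92, 4]
-100 [3, 9, 69, 69, 64, 14, 4, 3, 16, 119, 171, 123, 3]
-60 [4, 4, 4, 3, 3, 4, 15, 16, 16, 109, 123, 107, 4]
-20 [2, 3, 4, 3, 3, 3, 13, 9, 6, 6, 4, 5, 4]
20 [3, 3, 4, 4, 5, 4, 4, 6, 4, 4, 4, 4, 4]
60 [4, 3, 4, 2, 17, 23, 4, 3, 3, 5, 3, 4, 4]
100 [3, 3, 23, 23, 24, 24, 3, 4, 104, 101, 102, 102, 101]
140 [22, 22, 91, 101, 22, 22, 20, 3, 101, 25, 30, 95, 99]
180 [106, 107, 103, 103, 65, 25, 25, 0, 103, 28, 32, 40, 86]
220 [108, 108, 96, 84, 65, 21, 4, 2, 101, 37, 30, 38, 99]
260 [99, 104, 75, 74, 4, 3, 4, 99, 102, 36, 30, 33, 101]
300 [21, 3, 4, 4, 3, 4, 3, 100, 101, 33, 26, 33, 102]
```

{"api": "carry_out", "payload": {
  "deltas": [
    {"gripper": 255, "slide": [0, 0, -30], "yaw": 0},
    {"gripper": 255, "slide": [0, 0, -30], "yaw": 0},
    {"gripper": 255, "slide": [0, 0, -30], "yaw": 0},
    {"gripper": 255, "slide": [0, 0, -30], "yaw": 0},
    {"gripper": 255, "slide": [0, 0, 0], "yaw": 0}
  ]
}}

```text
clock: 4.35
tool_pos: [566.4, -340.9, 246.7]
tcp_rot: [0.001, 0.996, 0.09, 0.002]
force: [1.6, -0.6, -3.5]
width: 31.3
finger_force: 35.0
```

{"api": "carry_out", "payload": {
  "deltas": [
    {"gripper": 255, "slide": [10, -23.4, 0], "yaw": 0},
    {"gripper": 255, "slide": [17, -42, 0], "yaw": 0},
    {"gripper": 255, "slide": [17, -42, 0], "yaw": 0},
    {"gripper": 255, "slide": [17, -42, 0], "yaw": 0},
    {"gripper": 255, "slide": [17, -42, 0], "yaw": 0}
  ]
}}

```text
clock: 4.85
tool_pos: [606.3, -136.1, 240.9]
tcp_rot: [-0.0, 0.996, 0.09, -0.002]
force: [1.2, -0.7, -3.3]
width: 31.3
finger_force: 35.0
```

{"api": "carry_out", "payload": {
  "deltas": [
    {"gripper": 255, "slide": [18, -42, 0], "yaw": 0},
    {"gripper": 255, "slide": [18, -42, 0], "yaw": 0},
    {"gripper": 255, "slide": [17, -42, 0], "yaw": 0},
    {"gripper": 255, "slide": [17, -42, 0], "yaw": 0},
    {"gripper": 255, "slide": [17, -42, 0], "yaw": 0}
  ]
}}

```text
clock: 5.35
tool_pos: [654.3, 85.8, 240.7]
tcp_rot: [0.0, 0.996, 0.09, -0.002]
force: [1.0, -0.4, -4.0]
width: 31.4
finger_force: 35.0
```

{"api": "carry_out", "payload": {
  "deltas": [
    {"gripper": 255, "slide": [17, -42, 0], "yaw": 0},
    {"gripper": 255, "slide": [0, 0, 0], "yaw": -8},
    {"gripper": 255, "slide": [0, 0, 0], "yaw": -8},
    {"gripper": 255, "slide": [0, 0, 0], "yaw": -8},
    {"gripper": 255, "slide": [0, 0, 0], "yaw": -8}
  ]
}}

```text
clock: 5.85
tool_pos: [663.3, 128.5, 240.4]
tcp_rot: [-0.0, 0.931, 0.364, -0.002]
force: [-1.1, -0.5, -4.7]
width: 30.9
finger_force: 35.0
```

{"api": "carry_out", "payload": {
  "deltas": [
    {"gripper": 255, "slide": [0, 0, 0], "yaw": -8.2},
    {"gripper": 255, "slide": [0, 0, 0], "yaw": -8.2},
    {"gripper": 255, "slide": [0, 0, 0], "yaw": -8.2},
    {"gripper": 255, "slide": [0, 0, 0], "yaw": -8.2},
    {"gripper": 255, "slide": [0, 0, 0], "yaw": -8.2}
  ]
}}

```text
clock: 6.35
tool_pos: [663.3, 128.3, 240.5]
tcp_rot: [-0.001, 0.745, 0.667, -0.002]
force: [-0.2, -0.0, -4.6]
width: 31.3
finger_force: 35.0
```

{"api": "carry_out", "payload": {
  "deltas": [
    {"gripper": 255, "slide": [0, 0, 0], "yaw": -8.2},
    {"gripper": 255, "slide": [0, 0, 0], "yaw": -8.2},
    {"gripper": 255, "slide": [0, 0, 0], "yaw": -8.2},
    {"gripper": 255, "slide": [0, 0, 0], "yaw": -8.2},
    {"gripper": 255, "slide": [0, 0, 0], "yaw": -8.2}
  ]
}}

```text
clock: 6.85
tool_pos: [663.5, 128.3, 240.6]
tcp_rot: [-0.002, 0.464, 0.886, -0.001]
force: [-0.6, 0.2, -4.5]
width: 30.7
finger_force: 35.0
```

{"api": "carry_out", "payload": {
  "deltas": [
    {"gripper": 255, "slide": [0, 0, 0], "yaw": -8.2},
    {"gripper": 255, "slide": [0, 0, 0], "yaw": -8.2},
    {"gripper": 255, "slide": [0, 0, 0], "yaw": -8.2},
    {"gripper": 255, "slide": [0, 0, 0], "yaw": -8.2},
    {"gripper": 255, "slide": [0, 0, 0], "yaw": 0}
  ]
}}

```text
clock: 7.35
tool_pos: [663.5, 128.2, 240.7]
tcp_rot: [-0.002, 0.197, 0.98, -0.001]
force: [0.1, 0.1, -4.3]
width: 31.1
finger_force: 35.0
```

```bash
cat > m2.py <<'E'
from h import *
s=snap('wrist','w3.png');P=cloud(s);st=bot.get_state()
print(st['tool_pos'],st['qpos'],st['force'])
w,x,y,z=st['tcp_rot'];print('theta',np.degrees(2*np.arctan2(y,x)))
ok=s['range_z']>0;V=s['frame'].max(-1).astype(int)
near=ok&(abs(P[...,0]-540)<200)&(abs(P[...,1]-170)<150)
pl=P[near&(abs(P[...,2]-20)<5)&(V<110)]
if len(pl): print('plate',len(pl),np.median(pl[:,2]),cv2.minAreaRect(pl[:,:2].astype(np.float32)))
e=np.array([np.cos(np.radians(158.5)),np.sin(np.radians(158.5))]);n=np.array([e[1],-e[0]])
O=np.array([568.7,165.9]);D=P[...,:2]-O;a=D@e;b=D@n
k=near&(P[...,2]>80)&(P[...,2]<112)&(abs(b)<40)&(a>-25)&(a<75)
print('tube z99',np.percentile(P[k][:,2],99))
for lo in range(-20,75,8):
    m=k&(a>=lo)&(a<lo+8);
    if m.sum()>10:
        # circle fit radius 22.5 in (b,z)
        from scipy.optimize import least_squares
        q=np.c_[b[m],P[...,2][m]]
        f=least_squares(lambda c:np.hypot(q[:,0]-c[0],q[:,1]-c[1])-22.5,[0,80],loss='soft_l1')
        print(lo,m.sum(),f.x.round(2),q[:,1].max().round(1),q[:,0].min().round(1),q[:,0].max().round(1))
aa=a[k&(abs(b)<12)&(P[...,2]>95)];print('front edge a',np.percentile(aa,[0,1,3]))
E
python3 m2.py
```

```text
[663.67018817 128.32606656 241.19667792] [ 0.18705843  0.64395214 -0.78893709  1.38158643  0.45561679  1.30525563
  0.5489691 ] [ 0.78427692 -0.61239314 -4.0983201 ]
theta 156.99099101111844
plate 962 20.783303232898305 ((618.16455078125, 169.12767028808594), (80.86782836914062, 97.49866485595703), 67.21907806396484)
tube z99 104.20193059053372
-4 543 [-1.69 80.06] 104.6 -23.6 20.0
4 818 [-1.74 80.44] 105.2 -23.4 19.9
12 849 [-1.7  80.39] 105.1 -23.8 19.9
20 859 [-1.79 80.49] 104.5 -23.9 19.9
28 888 [-1.8  80.44] 105.4 -23.8 20.0
36 901 [-1.76 80.47] 105.5 -23.8 20.0
44 481 [-1.89 80.44] 104.5 -23.8 20.1
front edge a [-0.52640729 -0.31067467  0.50345715]
```

View pics/w3.png

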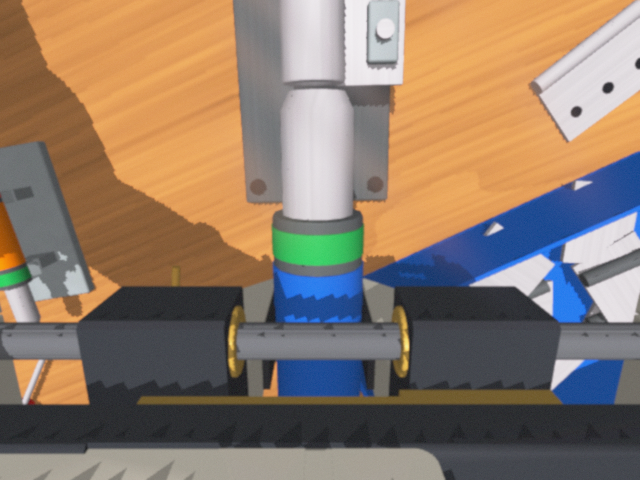

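Wrist view: the go end (cylinder, columns 283–353) points at the knuckle mouth, whose front edge is at row ~85. The tube fit is solid. Now I fit the held gauge in the same image.

```bash
cat > m3.py <<'E'
from h import *
import sys
from scipy.optimize import least_squares
def fit(Q,R,c0,e0):
    # axis through c0 + offsets, direction e0 + perturbations
    n=np.array([e0[1],-e0[0],0]);z=np.array([0,0,1.])
    def r(p):
        d=e0+p[2]*n+p[3]*z;d/=np.linalg.norm(d);w=Q-(c0+p[0]*n+p[1]*z)
        return np.linalg.norm(np.cross(w,d),axis=1)-R
    f=least_squares(r,[0,0,0,0],loss='soft_l1',f_scale=.5);p=f.x
    d=e0+p[2]*n+p[3]*z;return c0+p[0]*n+p[1]*z,d/np.linalg.norm(d),np.abs(f.fun).mean()
def gauge(s,tcp,th,sgn=1):
    P=cloud(s);e=np.array([np.cos(th),np.sin(th),0]);n=np.array([e[1],-e[0],0]);D=P-tcp
    a=D@e;b=D@n;h=D[...,2];ok=(s['range_z']>0)&(abs(b)<22)
    R=12.5; lo,hi=(48,76)
    m=ok&(a>lo)&(a<hi)&(h>2)&(h<25)
    c,d,res=fit(P[m],R,tcp+[0,0,5],e)
    tip=a[ok&(h>5)&(h<25)&(a>60)&(abs(b)<6)]
    print('gauge n',m.sum(),'axis at tcp',c.round(2),'off n,z',((c-tcp)@n).round(2),(c-tcp)[2].round(2),'heading',np.degrees(np.arctan2(d[1],d[0])).round(2),'pitch',np.degrees(np.arcsin(d[2])).round(2),'res',res.round(2),'tip a',np.percentile(tip,[98,99.5]).round(1))
    return c,d
if __name__=='__main__':
    s=snap('wrist');S=[bot.get_state() for _ in range(1)]
    st=S[0];w,x,y,z=st['tcp_rot'];th=2*np.arctan2(y,x);tcp=st['tool_pos'];print(tcp,np.degrees(th))
    gauge(s,tcp,th)
E
python3 m3.py
```

```text
[663.83723554 128.37454527 241.72798591] 156.91221107341715
gauge n 6556 axis at tcp [663.99 128.73 247.09] off n,z 0.39 5.36 heading 157.41 pitch 0.1 res 0.42 tip a [81.8 82.2]
```

{"api": "carry_out", "payload": {
  "deltas": [
    {"gripper": 255, "slide": [0, 0, 0], "yaw": -1.2},
    {"gripper": 255, "slide": [0, -1.7, 10], "yaw": 0},
    {"gripper": 255, "slide": [0, 0, 40], "yaw": 0},
    {"gripper": 255, "slide": [0, 0, 40], "yaw": 0},
    {"gripper": 255, "slide": [0, 0, 30], "yaw": 0}
  ]
}}

```text
clock: 7.95
tool_pos: [662.7, 126.3, 120.6]
tcp_rot: [-0.001, 0.189, 0.982, -0.001]
force: [0.6, -0.6, -3.7]
width: 30.9
finger_force: 35.0
```

{"api": "carry_out", "payload": {
  "deltas": [
    {"gripper": 255, "slide": [0, 0, 20], "yaw": 0},
    {"gripper": 255, "slide": [0, 0, 16], "yaw": 0},
    {"gripper": 255, "slide": [0, 0, 10], "yaw": 0},
    {"gripper": 255, "slide": [0, 0, 0], "yaw": 0},
    {"gripper": 255, "slide": [0, 0, 0], "yaw": 0}
  ]
}}

```text
clock: 8.45
tool_pos: [664.3, 127.4, 78.5]
tcp_rot: [0.0, 0.188, 0.982, 0.0]
force: [0.2, 0.7, -3.9]
width: 31.2
finger_force: 35.0
```

```bash
cat > m4.py <<'E'
from m3 import *
E0=np.array([np.cos(np.radians(158.6)),np.sin(np.radians(158.6)),0]);M0=np.array([568.5,164.2,80.]);N0=np.array([E0[1],-E0[0],0])
def run(save=None):
    s=snap('wrist',save);T=[]
    st=bot.get_state();w,x,y,z=st['tcp_rot'];th=2*np.arctan2(y,x);tcp=st['tool_pos'];print(st['clock'],tcp.round(2),np.degrees(th).round(2),'F',st['force'].round(2))
    c,d=gauge(s,tcp,th)
    P=cloud(s);D=P-M0;a=D@E0;b=D@N0
    k=(s['range_z']>0)&(P[...,2]>80)&(P[...,2]<112)&(abs(b)<35)&(a>2)&(a<48)
    mc,md,res=fit(P[k],22.5,M0,E0)
    am=a[k*0+((s['range_z']>0)&(P[...,2]>97)&(P[...,2]<110)&(abs(b)<12)&(a>-12)&(a<40)).astype(int)>0]
    print('tube',k.sum(),'mouth',mc.round(2),'heading',np.degrees(np.arctan2(md[1],md[0])).round(2),'pitch',np.degrees(np.arcsin(md[2])).round(2),res.round(2),'front',np.percentile(am,[.5,2]).round(2) if len(am) else '')
    n=np.array([md[1],-md[0],0])
    for L in (45,85):
        q=c+L*d-mc;print('at',L,'along',(q@md).round(2),'lateral n',(q@n).round(2),'z',(q[2]-md[2]*(q@md)).round(2))
run()
E
python3 m4.py;python3 -c "
from m4 import *"|head -8
```

```text
8.5 [664.52 127.51  78.94] 158.33 F [-0.05 -0.33 -4.27]
gauge n 6572 axis at tcp [664.66 127.87  84.45] off n,z 0.39 5.5 heading 158.8 pitch -0.15 res 0.42 tip a [103.7 104. ]
tube 302 mouth [568.5 164.2  80.4] heading 159.34 pitch -7.47 0.27 front [-0.28 -0.17]
at 45 along -57.82 lateral n 0.34 z -3.59
at 85 along -18.15 lateral n 0.72 z 1.46
8.55 [664.56 127.52  79.06] 158.33 F [-0.17 -0.31 -3.83]
gauge n 6555 axis at tcp [664.76 128.02  84.99] off n,z 0.54 5.93 heading 158.81 pitch -0.31 res 0.41 tip a [103.8 104.1]
tube 283 mouth [568.49 164.17  80.44] heading 159.43 pitch -9.43 0.28 front [-0.31 -0.17]
at 45 along -57.76 lateral n 0.47 z -5.16
at 85 along -18.27 lateral n 0.89 z 1.1
```

{"api": "carry_out", "payload": {
  "deltas": [
    {"gripper": 255, "slide": [0, -1.1, 2], "yaw": 0.1},
    {"gripper": 255, "slide": [0, 0, 2.2], "yaw": 0},
    {"gripper": 255, "slide": [0, 0, 0], "yaw": 0},
    {"gripper": 255, "slide": [0, 0, 0], "yaw": 0},
    {"gripper": 255, "slide": [0, 0, 0], "yaw": 0}
  ]
}}

```text
clock: 9.05
tool_pos: [663.4, 126.1, 73.6]
tcp_rot: [0.0, 0.189, 0.982, 0.0]
force: [-0.0, -1.4, -4.2]
width: 30.9
finger_force: 35.0
```

```bash
cat >> m4.py <<'E'
E
sed -i 's/    n=np.array(\[md\[1\],-md\[0\],0\])/    mc,md=M0,E0;n=N0/' m4.py; python3 m4.py
```

```text
9.1 [663.44 126.14  73.59] 158.24 F [-0.61 -1.07 -3.13]
gauge n 6575 axis at tcp [663.61 126.57  79.45] off n,z 0.46 5.86 heading 158.68 pitch -0.05 res 0.41 tip a [102.5 102.6]
tube 123 mouth [568.49 164.17  80.39] heading 159.83 pitch -14.12 0.18 front [-0.32 -0.23]
at 45 along -57.28 lateral n -0.4 z -0.59
at 85 along -17.28 lateral n -0.45 z -0.63
```

{"api": "carry_out", "payload": {
  "deltas": [
    {"gripper": 255, "slide": [0, 0.4, -0.8], "yaw": 0},
    {"gripper": 255, "slide": [4, 0, 0], "yaw": 0},
    {"gripper": 255, "slide": [5, 0, 0], "yaw": 0},
    {"gripper": 255, "slide": [5, 0, 0], "yaw": 0},
    {"gripper": 255, "slide": [2, 0, 0], "yaw": 0}
  ]
}}

```text
clock: 9.6
tool_pos: [647.8, 133.0, 74.4]
tcp_rot: [-0.0, 0.188, 0.982, 0.0]
force: [-0.3, 0.2, -2.8]
width: 31.4
finger_force: 35.0
```

{"api": "carry_out", "payload": {
  "deltas": [
    {"gripper": 255, "slide": [2, 0, 0], "yaw": 0},
    {"gripper": 255, "slide": [2, 0, 0], "yaw": 0},
    {"gripper": 255, "slide": [2, 0, 0], "yaw": 0},
    {"gripper": 255, "slide": [0, 0, 0], "yaw": 0},
    {"gripper": 255, "slide": [0, 0, 0], "yaw": 0}
  ]
}}

```text
clock: 10.1
tool_pos: [643.1, 134.5, 74.3]
tcp_rot: [-0.0, 0.189, 0.982, -0.0]
force: [-0.0, 0.2, -4.3]
width: 30.9
finger_force: 35.0
```

```bash
python3 m4.py
```

```text
10.15 [643.24 134.53  74.32] 158.23 F [ 0.   -0.51 -4.55]
gauge n 6569 axis at tcp [643.41 134.97  80.33] off n,z 0.48 6.01 heading 158.65 pitch -0.16 res 0.42 tip a [80.6 80.9]
tube 12240 mouth [568.49 164.17  80.42] heading 158.62 pitch -0.05 0.44 front [0.11 0.36]
at 45 along -35.41 lateral n 0.09 z 0.2
at 85 along 4.59 lateral n 0.05 z 0.09
```

{"api": "carry_out", "payload": {
  "deltas": [
    {"gripper": 255, "slide": [3, 0, 0], "yaw": 0},
    {"gripper": 255, "slide": [3, 0, 0], "yaw": 0},
    {"gripper": 255, "slide": [3, 0, 0], "yaw": 0},
    {"gripper": 255, "slide": [3, 0, 0], "yaw": 0},
    {"gripper": 255, "slide": [3, -0.1, 0], "yaw": 0}
  ]
}}

```text
clock: 10.65
tool_pos: [628.8, 140.2, 74.3]
tcp_rot: [-0.0, 0.189, 0.982, 0.0]
force: [-0.1, 0.3, -3.8]
width: 31.1
finger_force: 35.0
```

{"api": "carry_out", "payload": {
  "deltas": [
    {"gripper": 255, "slide": [3, 0, 0], "yaw": 0},
    {"gripper": 255, "slide": [3, 0, 0], "yaw": 0},
    {"gripper": 255, "slide": [3, 0, 0], "yaw": 0},
    {"gripper": 255, "slide": [2, 0, 0], "yaw": 0},
    {"gripper": 255, "slide": [0, 0, 0], "yaw": 0}
  ]
}}

```text
clock: 11.15
tool_pos: [618.6, 144.3, 74.3]
tcp_rot: [-0.0, 0.189, 0.982, -0.0]
force: [-0.3, -0.3, -4.0]
width: 31.3
finger_force: 35.0
```

```bash
python3 m4.py
```

```text
11.2 [618.85 144.21  74.38] 158.25 F [-0.25  0.06 -3.48]Traceback (most recent call last):
  File "m4.py", line 15, in <module>
    run()
    ~~~^^
  File "m4.py", line 6, in run
    c,d=gauge(s,tcp,th)
        ~~~~~^^^^^^^^^^
  File "m3.py", line 19, in gauge
    print('gauge n',m.sum(),'axis at tcp',c.round(2),'off n,z',((c-tcp)@n).round(2),(c-tcp)[2].round(2),'heading',np.degrees(np.arctan2(d[1],d[0])).round(2),'pitch',np.degrees(np.arcsin(d[2])).round(2),'res',res.round(2),'tip a',np.percentile(tip,[98,99.5]).round(1))
                                                                                                                                                                                                                                     ~~~~~~~~~~~~~^^^^^^^^^^^^^^^
    return _quantile_unchecked(
        a, q, axis, out, overwrite_input, method, keepdims, weights)
    return _ureduce(a,
                    func=_quantile_ureduce_func,
    ...<5 lines>...
                    overwrite_input=overwrite_input,
                    method=method)
    r = func(a, **kwargs)
    result = _quantile(arr,
                       quantiles=q,
    ...<2 lines>...
                       out=out,
                       weights=wgt)
    slices_having_nans = np.isnan(arr[-1, ...])
                                  ~~~^^^^^^^^^
IndexError: index -1 is out of bounds for axis 0 with size 0
```

{"api": "carry_out", "payload": {
  "deltas": [
    {"gripper": 255, "slide": [1.5, 0, 0], "yaw": 0},
    {"gripper": 255, "slide": [1.5, 0, 0], "yaw": 0},
    {"gripper": 255, "slide": [1.5, 0, 0], "yaw": 0},
    {"gripper": 255, "slide": [1.5, 0, 0], "yaw": 0},
    {"gripper": 255, "slide": [0, 0, 0], "yaw": 0}
  ]
}}

```text
clock: 11.7
tool_pos: [613.1, 146.5, 74.3]
tcp_rot: [-0.0, 0.189, 0.982, 0.0]
force: [-0.4, -1.2, -4.5]
width: 31.5
finger_force: 35.0
```

{"api": "carry_out", "payload": {
  "deltas": [
    {"gripper": 255, "slide": [0.7, 0, 0], "yaw": 0},
    {"gripper": 255, "slide": [0, 0, 0], "yaw": 0},
    {"gripper": 255, "slide": [0.7, 0, 0], "yaw": 0},
    {"gripper": 255, "slide": [0, 0, 0], "yaw": 0},
    {"gripper": 255, "slide": [0, 0, 0], "yaw": 0}
  ]
}}

```text
clock: 12.2
tool_pos: [612.0, 146.9, 74.3]
tcp_rot: [-0.0, 0.189, 0.982, -0.0]
force: [-0.7, 0.2, -4.1]
width: 31.2
finger_force: 35.0
```

{"api": "carry_out", "payload": {
  "deltas": [
    {"gripper": 255, "slide": [0.6, 0, 0], "yaw": 0},
    {"gripper": 255, "slide": [0, 0, 0], "yaw": 0},
    {"gripper": 255, "slide": [0.6, 0, 0], "yaw": 0},
    {"gripper": 255, "slide": [0, 0, 0], "yaw": 0},
    {"gripper": 255, "slide": [0, 0, 0], "yaw": 0}
  ]
}}

```text
clock: 12.7
tool_pos: [610.9, 147.3, 74.3]
tcp_rot: [0.0, 0.189, 0.982, -0.0]
force: [-0.4, 0.2, -4.2]
width: 31.2
finger_force: 35.0
```

{"api": "carry_out", "payload": {
  "deltas": [
    {"gripper": 255, "slide": [0.6, 0, 0], "yaw": 0},
    {"gripper": 255, "slide": [0, 0, 0], "yaw": 0},
    {"gripper": 255, "slide": [0.6, 0, 0], "yaw": 0},
    {"gripper": 255, "slide": [0, 0, 0], "yaw": 0},
    {"gripper": 255, "slide": [0, 0, 0], "yaw": 0}
  ]
}}

```text
clock: 13.2
tool_pos: [609.8, 147.8, 74.3]
tcp_rot: [0.0, 0.189, 0.982, -0.0]
force: [-0.3, 1.1, -3.9]
width: 31.2
finger_force: 35.0
```

{"api": "carry_out", "payload": {
  "deltas": [
    {"gripper": 255, "slide": [0.6, 0, 0], "yaw": 0},
    {"gripper": 255, "slide": [0, 0, 0], "yaw": 0},
    {"gripper": 255, "slide": [0.6, 0, 0], "yaw": 0},
    {"gripper": 255, "slide": [0, 0, 0], "yaw": 0},
    {"gripper": 255, "slide": [0, 0, 0], "yaw": 0}
  ]
}}

```text
clock: 13.7
tool_pos: [608.7, 148.2, 74.3]
tcp_rot: [-0.0, 0.189, 0.982, -0.0]
force: [-0.3, -0.3, -3.7]
width: 31.0
finger_force: 35.0
```

```bash
python3 - <<'E'
from h import *
s=snap('wrist','w4.png');print(bot.get_state()['force'])
P=cloud(s);D=P[...,:2]-[568.5,164.2];a=D@[-.931,.3649];b=D@[.3649,.931]
m=(abs(b)<2)&(a>-25)&(a<15)
for lo in range(-12,10): 
    z=P[...,2][m&(a>=lo)&(a<lo+1)]; print(lo,len(z),np.percentile(z,[5,50,95]).round(1) if len(z) else '')
E
```

```text
[-0.33711367  0.41338942 -3.85004804]
-12 40 [95.8 96.7 97.6]
-11 36 [95.8 96.8 97.9]
-10 39 [96.1 96.7 97.7]
-9 43 [96.  96.6 97.6]
-8 37 [95.7 96.7 97.8]
-7 39 [96.1 96.8 98.1]
-6 37 [96.  96.9 97.9]
-5 49 [95.5 96.3 97.3]
-4 41 [95.1 96.2 97.3]
-3 37 [95.7 96.2 97.1]
-2 38 [95.3 96.2 97.3]
-1 0 
0 29 [100.5 102.1 102.8]
1 38 [102.1 102.8 103.6]
2 50 [102.2 103.1 104. ]
3 48 [101.6 102.9 103.9]
4 45 [101.9 102.9 103.7]
5 50 [101.8 102.8 103.6]
6 43 [101.9 103.  103.9]
7 48 [102.  102.9 104. ]
8 50 [102.1 102.9 103.7]
9 46 [101.9 102.7 103.5]
```

{"api": "carry_out", "payload": {
  "deltas": [
    {"gripper": 255, "slide": [0.5, 0, 0], "yaw": 0},
    {"gripper": 255, "slide": [0, 0, 0], "yaw": 0},
    {"gripper": 255, "slide": [0.5, 0, 0], "yaw": 0},
    {"gripper": 255, "slide": [0, 0, 0], "yaw": 0},
    {"gripper": 255, "slide": [0, 0, 0], "yaw": 0}
  ]
}}

```text
clock: 14.25
tool_pos: [607.7, 148.6, 74.3]
tcp_rot: [-0.0, 0.189, 0.982, -0.0]
force: [-0.5, 0.5, -3.6]
width: 31.2
finger_force: 35.0
```

{"api": "carry_out", "payload": {
  "deltas": [
    {"gripper": 255, "slide": [0.4, 0, 0], "yaw": 0},
    {"gripper": 255, "slide": [0, 0, 0], "yaw": 0},
    {"gripper": 255, "slide": [0.4, 0, 0], "yaw": 0},
    {"gripper": 255, "slide": [0, 0, 0], "yaw": 0},
    {"gripper": 255, "slide": [0, 0, 0], "yaw": 0}
  ]
}}

```text
clock: 14.75
tool_pos: [607.6, 148.7, 74.4]
tcp_rot: [0.0, 0.189, 0.982, 0.0]
force: [3.4, -0.5, -4.6]
width: 31.0
finger_force: 35.0
```

The shoulder has met the knuckle: TCP stopped and force rose by 3.6 N. Draw out, rise, turn end for end.

{"api": "carry_out", "payload": {
  "deltas": [
    {"gripper": 255, "slide": [-0.6, 0, 0], "yaw": 0},
    {"gripper": 255, "slide": [-5, 0, 0], "yaw": 0},
    {"gripper": 255, "slide": [-8, 0, 0], "yaw": 0},
    {"gripper": 255, "slide": [-10, 0, 0], "yaw": 0},
    {"gripper": 255, "slide": [-12, 0, 0], "yaw": 0}
  ]
}}

```text
clock: 15.25
tool_pos: [640.9, 135.3, 74.2]
tcp_rot: [-0.0, 0.189, 0.982, -0.0]
force: [0.2, 0.2, -3.4]
width: 31.3
finger_force: 35.0
```

{"api": "carry_out", "payload": {
  "deltas": [
    {"gripper": 255, "slide": [-12, 0, 0], "yaw": 0},
    {"gripper": 255, "slide": [-10, 0, 0], "yaw": 0},
    {"gripper": 255, "slide": [0, 0, 0], "yaw": 0},
    {"gripper": 255, "slide": [0, 0, -20], "yaw": 0},
    {"gripper": 255, "slide": [0, 0, -30], "yaw": 0}
  ]
}}

```text
clock: 15.75
tool_pos: [658.9, 127.2, 122.7]
tcp_rot: [-0.002, 0.189, 0.982, -0.001]
force: [2.0, -1.1, -3.8]
width: 31.2
finger_force: 35.0
```

{"api": "carry_out", "payload": {
  "deltas": [
    {"gripper": 255, "slide": [0, 0, -30], "yaw": 0},
    {"gripper": 255, "slide": [0, 0, -30], "yaw": 0},
    {"gripper": 255, "slide": [0, 0, 0], "yaw": 8},
    {"gripper": 255, "slide": [0, 0, 0], "yaw": 8},
    {"gripper": 255, "slide": [0, 0, 0], "yaw": 8}
  ]
}}

```text
clock: 16.25
tool_pos: [660.0, 127.9, 184.5]
tcp_rot: [-0.0, 0.391, 0.92, 0.0]
force: [0.2, 0.1, -5.1]
width: 31.1
finger_force: 35.0
```

{"api": "carry_out", "payload": {
  "deltas": [
    {"gripper": 255, "slide": [0, 0, 0], "yaw": 8},
    {"gripper": 255, "slide": [0, 0, 0], "yaw": 8},
    {"gripper": 255, "slide": [0, 0, 0], "yaw": 8},
    {"gripper": 255, "slide": [0, 0, 0], "yaw": 8},
    {"gripper": 255, "slide": [0, 0, 0], "yaw": 8}
  ]
}}

```text
clock: 16.75
tool_pos: [659.9, 128.1, 184.2]
tcp_rot: [-0.0, 0.682, 0.731, -0.0]
force: [-0.6, -0.0, -3.6]
width: 30.9
finger_force: 35.0
```

{"api": "carry_out", "payload": {
  "deltas": [
    {"gripper": 255, "slide": [0, 0, 0], "yaw": 8},
    {"gripper": 255, "slide": [0, 0, 0], "yaw": 8},
    {"gripper": 255, "slide": [0, 0, 0], "yaw": 8},
    {"gripper": 255, "slide": [0, 0, 0], "yaw": 8},
    {"gripper": 255, "slide": [0, 0, 0], "yaw": 8}
  ]
}}

```text
clock: 17.25
tool_pos: [659.8, 128.2, 184.1]
tcp_rot: [-0.0, 0.891, 0.454, -0.0]
force: [-0.3, 1.0, -3.7]
width: 31.0
finger_force: 35.0
```

```bash
python3 - <<'E'
from h import *
st=bot.get_state();print(st['tool_pos'],st['qpos'],st['force'])
E
```

```text
[659.82287698 128.1665069  184.13753749] [-0.05460274  0.58539549 -0.34495071  1.4908564   0.21017157  1.10271355
 -1.07066711] [-0.30951033  1.03013455 -3.7441269 ]
```

{"api": "carry_out", "payload": {
  "deltas": [
    {"gripper": 255, "slide": [0, 0, 0], "yaw": 8.4},
    {"gripper": 255, "slide": [0, 0, 0], "yaw": 8.4},
    {"gripper": 255, "slide": [0, 0, 0], "yaw": 8.4},
    {"gripper": 255, "slide": [0, 0, 0], "yaw": 8.4},
    {"gripper": 255, "slide": [0, 0, 0], "yaw": 8.4}
  ]
}}

```text
clock: 17.75
tool_pos: [659.8, 128.3, 184.1]
tcp_rot: [-0.0, 0.995, 0.104, -0.0]
force: [0.3, 0.5, -3.8]
width: 30.9
finger_force: 35.0
```

{"api": "carry_out", "payload": {
  "deltas": [
    {"gripper": 255, "slide": [0, 0, 0], "yaw": 8.4},
    {"gripper": 255, "slide": [0, 0, 0], "yaw": 8.4},
    {"gripper": 255, "slide": [0, 0, 0], "yaw": 8.4},
    {"gripper": 255, "slide": [0, 0, 0], "yaw": 8.4},
    {"gripper": 255, "slide": [0, 0, 0], "yaw": 0.3}
  ]
}}

```text
clock: 18.25
tool_pos: [659.8, 128.4, 184.1]
tcp_rot: [-0.0, 0.982, -0.189, -0.0]
force: [0.4, 0.8, -4.3]
width: 31.3
finger_force: 35.0
```

{"api": "carry_out", "payload": {
  "deltas": [
    {"gripper": 255, "slide": [-9, 0, 0], "yaw": 0},
    {"gripper": 255, "slide": [-9, 0, 0], "yaw": 0},
    {"gripper": 255, "slide": [0, 0, 0], "yaw": 0},
    {"gripper": 255, "slide": [0, 0, 0], "yaw": 0},
    {"gripper": 255, "slide": [0, 0, 0], "yaw": 0}
  ]
}}

```text
clock: 18.75
tool_pos: [644.0, 134.0, 184.5]
tcp_rot: [-0.0, 0.982, -0.188, 0.0]
force: [0.3, 0.1, -4.6]
width: 31.3
finger_force: 35.0
```

```bash
cat > m5.py <<'E'
from m3 import *
E0=np.array([np.cos(np.radians(158.6)),np.sin(np.radians(158.6)),0]);M0=np.array([568.5,164.2,80.]);N0=np.array([E0[1],-E0[0],0])
s=snap('wrist');st=bot.get_state();w,x,y,z=st['tcp_rot'];th=2*np.arctan2(y,x);tcp=st['tool_pos'];print(st['clock'],tcp.round(2),np.degrees(th).round(2),'F',st['force'].round(2),'q',st['qpos'].round(2))
c,d=gauge(s,tcp,th)
for L in (0,-67.9):
    q=c+L*d-M0;print('at',L,'along',(q@E0).round(2),'lateral n',(q@N0).round(2),'z',q[2].round(2))
E
python3 m5.py
```

```text
18.8 [644.07 133.92 184.43] -21.65 F [-0.18 -0.46 -3.85] q [-0.27  0.53 -0.03  1.55  0.02  1.05 -2.25]
gauge n 6505 axis at tcp [644.13 134.07 190.39] off n,z -0.16 5.96 heading -21.28 pitch -0.06 res 0.42 tip a [83.3 83.6]
at 0 along -81.41 lateral n -0.46 z 110.39
at -67.9 along -13.51 lateral n -0.61 z 110.45
```

{"api": "carry_out", "payload": {
  "deltas": [
    {"gripper": 255, "slide": [0, -0.7, 30], "yaw": 0},
    {"gripper": 255, "slide": [0, 0, 30], "yaw": 0},
    {"gripper": 255, "slide": [0, 0, 30], "yaw": 0},
    {"gripper": 255, "slide": [0, 0, 15], "yaw": 0},
    {"gripper": 255, "slide": [0, 0, 5], "yaw": 0}
  ]
}}

```text
clock: 19.3
tool_pos: [643.3, 134.4, 72.6]
tcp_rot: [0.001, 0.982, -0.188, -0.001]
force: [-0.9, 0.4, -3.8]
width: 30.8
finger_force: 35.0
```

{"api": "carry_out", "payload": {
  "deltas": [
    {"gripper": 255, "slide": [0, 0, 0], "yaw": 0},
    {"gripper": 255, "slide": [-2, 0, 0], "yaw": 0},
    {"gripper": 255, "slide": [-2, 0, 0], "yaw": 0},
    {"gripper": 255, "slide": [-2, 0, 0], "yaw": 0},
    {"gripper": 255, "slide": [0, 0, 0], "yaw": 0}
  ]
}}

```text
clock: 19.8
tool_pos: [638.4, 137.4, 75.0]
tcp_rot: [-0.0, 0.982, -0.188, 0.0]
force: [0.2, -0.3, -3.5]
width: 30.9
finger_force: 35.0
```

```bash
python3 m5.py
```

```text
19.85 [638.51 137.25  74.86] -21.65 F [ 0.34 -0.56 -3.61] q [-0.27  0.64 -0.03  1.66  0.02  0.83 -2.26]
gauge n 6503 axis at tcp [638.56 137.36  81.04] off n,z -0.11 6.17 heading -21.14 pitch -0.15 res 0.42 tip a [83.2 83.5]
at 0 along -75.02 lateral n 0.57 z 1.04
at -67.9 along -7.12 lateral n 0.27 z 1.21
```

{"api": "carry_out", "payload": {
  "deltas": [
    {"gripper": 255, "slide": [-1.5, 0, 0.5], "yaw": 0},
    {"gripper": 255, "slide": [-1.5, 0, 0], "yaw": 0},
    {"gripper": 255, "slide": [-1, 0, 0], "yaw": 0},
    {"gripper": 255, "slide": [0, 0, 0], "yaw": 0},
    {"gripper": 255, "slide": [-0.5, 0, 0], "yaw": 0}
  ]
}}

```text
clock: 20.35
tool_pos: [634.4, 138.7, 73.8]
tcp_rot: [0.0, 0.982, -0.188, 0.0]
force: [-0.2, -1.0, -4.1]
width: 31.1
finger_force: 35.0
```

{"api": "carry_out", "payload": {
  "deltas": [
    {"gripper": 255, "slide": [-0.5, 0, 0], "yaw": 0},
    {"gripper": 255, "slide": [0, 0, 0], "yaw": 0},
    {"gripper": 255, "slide": [-0.5, 0, 0], "yaw": 0},
    {"gripper": 255, "slide": [0, 0, 0], "yaw": 0},
    {"gripper": 255, "slide": [0, 0, 0], "yaw": 0}
  ]
}}

```text
clock: 20.85
tool_pos: [633.4, 139.1, 73.8]
tcp_rot: [0.0, 0.982, -0.188, 0.0]
force: [0.0, -0.1, -4.5]
width: 30.9
finger_force: 35.0
```

{"api": "carry_out", "payload": {
  "deltas": [
    {"gripper": 255, "slide": [-0.4, 0, 0], "yaw": 0},
    {"gripper": 255, "slide": [0, 0, 0], "yaw": 0},
    {"gripper": 255, "slide": [-0.4, 0, 0], "yaw": 0},
    {"gripper": 255, "slide": [0, 0, 0], "yaw": 0},
    {"gripper": 255, "slide": [0, 0, 0], "yaw": 0}
  ]
}}

```text
clock: 21.35
tool_pos: [632.6, 139.4, 73.8]
tcp_rot: [0.0, 0.982, -0.188, 0.0]
force: [-1.2, -0.5, -3.1]
width: 31.0
finger_force: 35.0
```

{"api": "carry_out", "payload": {
  "deltas": [
    {"gripper": 255, "slide": [-0.4, 0, 0], "yaw": 0},
    {"gripper": 255, "slide": [0, 0, 0], "yaw": 0},
    {"gripper": 255, "slide": [-0.4, 0, 0], "yaw": 0},
    {"gripper": 255, "slide": [0, 0, 0], "yaw": 0},
    {"gripper": 255, "slide": [0, 0, 0], "yaw": 0}
  ]
}}

```text
clock: 21.85
tool_pos: [631.9, 139.7, 73.8]
tcp_rot: [0.0, 0.982, -0.188, -0.0]
force: [0.3, -1.0, -3.7]
width: 31.5
finger_force: 35.0
```

{"api": "carry_out", "payload": {
  "deltas": [
    {"gripper": 255, "slide": [-0.4, 0, 0], "yaw": 0},
    {"gripper": 255, "slide": [0, 0, 0], "yaw": 0},
    {"gripper": 255, "slide": [-0.4, 0, 0], "yaw": 0},
    {"gripper": 255, "slide": [0, 0, 0], "yaw": 0},
    {"gripper": 255, "slide": [0, 0, 0], "yaw": 0}
  ]
}}

```text
clock: 22.35
tool_pos: [631.1, 140.0, 73.8]
tcp_rot: [0.0, 0.982, -0.188, -0.0]
force: [-0.7, 0.1, -4.1]
width: 30.9
finger_force: 35.0
```

{"api": "carry_out", "payload": {
  "deltas": [
    {"gripper": 255, "slide": [-0.4, 0, 0], "yaw": 0},
    {"gripper": 255, "slide": [0, 0, 0], "yaw": 0},
    {"gripper": 255, "slide": [-0.4, 0, 0], "yaw": 0},
    {"gripper": 255, "slide": [0, 0, 0], "yaw": 0},
    {"gripper": 255, "slide": [0, 0, 0], "yaw": 0}
  ]
}}

```text
clock: 22.85
tool_pos: [630.4, 140.3, 73.8]
tcp_rot: [0.0, 0.982, -0.188, 0.0]
force: [-0.2, 0.5, -3.3]
width: 31.2
finger_force: 35.0
```

{"api": "carry_out", "payload": {
  "deltas": [
    {"gripper": 255, "slide": [-0.4, 0, 0], "yaw": 0},
    {"gripper": 255, "slide": [0, 0, 0], "yaw": 0},
    {"gripper": 255, "slide": [-0.4, 0, 0], "yaw": 0},
    {"gripper": 255, "slide": [0, 0, 0], "yaw": 0},
    {"gripper": 255, "slide": [0, 0, 0], "yaw": 0}
  ]
}}

```text
clock: 23.35
tool_pos: [630.0, 140.4, 73.9]
tcp_rot: [-0.0, 0.982, -0.188, 0.0]
force: [1.3, -0.6, -3.7]
width: 31.4
finger_force: 35.0
```

```bash
python3 - <<'E'
from h import *
s=snap('side','s2.png')
im=s['frame'][250:370,210:370,::-1];cv2.imwrite('pics/s2c.png',cv2.resize(im,None,fx=5,fy=5,interpolation=cv2.INTER_CUBIC))
print(bot.get_state()['force'])
E
```

```text
[ 2.30059752  0.05459842 -3.19164387]
```

View pics/s2c.png

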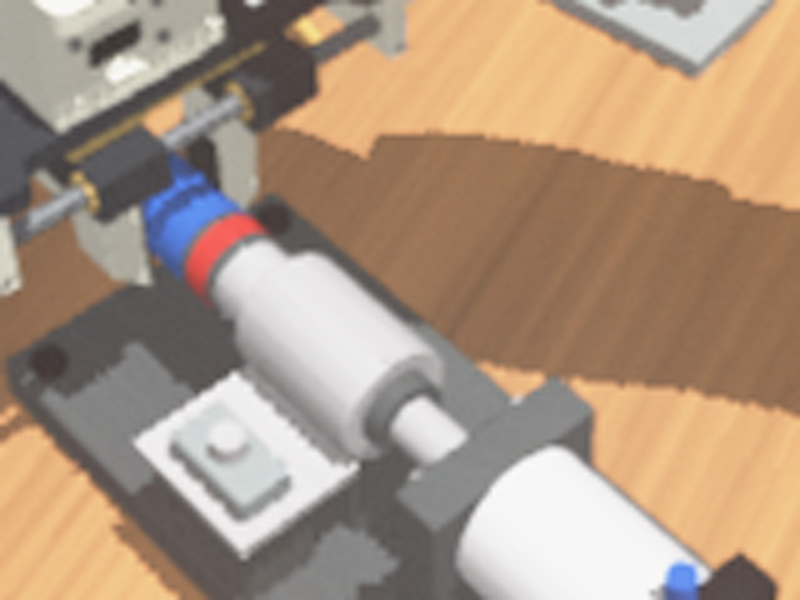

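The crop shows the no-go end (255,275) squarely on the knuckle's mouth. Contact is starting, so I press a little more and hold.

{"api": "carry_out", "payload": {
  "deltas": [
    {"gripper": 255, "slide": [-0.5, 0, 0], "yaw": 0},
    {"gripper": 255, "slide": [0, 0, 0], "yaw": 0},
    {"gripper": 255, "slide": [-0.5, 0, 0], "yaw": 0},
    {"gripper": 255, "slide": [0, 0, 0], "yaw": 0},
    {"gripper": 255, "slide": [0, 0, 0], "yaw": 0}
  ]
}}

```text
clock: 23.9
tool_pos: [629.8, 140.4, 74.2]
tcp_rot: [-0.0, 0.982, -0.188, 0.001]
force: [5.7, -1.6, -4.6]
width: 31.1
finger_force: 35.0
```

{"api": "carry_out", "payload": {
  "deltas": [
    {"gripper": 255, "slide": [0, 0, 0], "yaw": 0},
    {"gripper": 255, "slide": [0, 0, 0], "yaw": 0},
    {"gripper": 255, "slide": [0, 0, 0], "yaw": 0},
    {"gripper": 255, "slide": [0, 0, 0], "yaw": 0},
    {"gripper": 255, "slide": [0, 0, 0], "yaw": 0}
  ]
}}

```text
clock: 24.4
tool_pos: [629.9, 140.4, 74.1]
tcp_rot: [-0.0, 0.982, -0.188, 0.001]
force: [5.0, -2.1, -4.4]
width: 31.4
finger_force: 35.0
```

```bash
python3 m5.py
```

```text
24.45 [629.82 140.41  74.14] -21.7 F [ 5.76 -1.81 -3.69] q [-0.28  0.63 -0.03  1.69  0.03  0.82 -2.27]
gauge n 6499 axis at tcp [629.8  140.37  80.19] off n,z 0.04 6.05 heading -21.2 pitch 0.09 res 0.41 tip a [83.3 83.7]
at 0 along -65.77 lateral n 0.18 z 0.19
at -67.9 along 2.13 lateral n -0.06 z 0.08
```

Held at about 6 N for over a second without entering. Withdraw and return to the cradle.

{"api": "carry_out", "payload": {
  "deltas": [
    {"gripper": 255, "slide": [2, 0, 0], "yaw": 0},
    {"gripper": 255, "slide": [6, 0, 0], "yaw": 0},
    {"gripper": 255, "slide": [6, 0, 0], "yaw": 0},
    {"gripper": 255, "slide": [0, 0, -10], "yaw": 0},
    {"gripper": 255, "slide": [0, 0, -30], "yaw": 0}
  ]
}}

```text
clock: 24.95
tool_pos: [639.7, 135.1, 111.7]
tcp_rot: [0.001, 0.982, -0.188, -0.003]
force: [0.1, -0.5, -3.6]
width: 31.3
finger_force: 35.0
```

{"api": "carry_out", "payload": {
  "deltas": [
    {"gripper": 255, "slide": [0, 0, -35], "yaw": 0},
    {"gripper": 255, "slide": [0, 0, -35], "yaw": 0},
    {"gripper": 255, "slide": [0, 0, -35], "yaw": 0},
    {"gripper": 255, "slide": [0, 0, -20], "yaw": 0},
    {"gripper": 255, "slide": [0, 0, 0], "yaw": -8}
  ]
}}

```text
clock: 25.45
tool_pos: [643.3, 136.4, 243.7]
tcp_rot: [-0.001, 0.993, -0.119, 0.003]
force: [1.3, -0.2, -4.2]
width: 31.4
finger_force: 35.0
```

{"api": "carry_out", "payload": {
  "deltas": [
    {"gripper": 255, "slide": [0, 0, 0], "yaw": -8},
    {"gripper": 255, "slide": [0, 0, 0], "yaw": -8},
    {"gripper": 255, "slide": [0, 0, 0], "yaw": -8},
    {"gripper": 255, "slide": [0, 0, 0], "yaw": 0},
    {"gripper": 255, "slide": [0, 0, 0], "yaw": 0}
  ]
}}

```text
clock: 25.95
tool_pos: [641.6, 135.6, 239.2]
tcp_rot: [-0.0, 0.996, 0.088, 0.0]
force: [-0.1, 0.0, -3.6]
width: 31.0
finger_force: 35.0
```

```bash
python3 m5.py
```

```text
26.0 [641.63 135.65 239.08] 10.11 F [-0.17 -0.32 -3.98] q [-0.19  0.49 -0.15  1.48  0.08  1.17 -1.75]
gauge n 6478 axis at tcp [641.7  135.26 245.31] off n,z 0.4 6.23 heading 10.47 pitch -0.27 res 0.42 tip a [83.4 83.8]
at 0 along -78.71 lateral n -0.24 z 165.31
at -67.9 along -21.05 lateral n -36.09 z 165.63
```

{"api": "carry_out", "payload": {
  "deltas": [
    {"gripper": 255, "slide": [-8, 23, 0], "yaw": 0},
    {"gripper": 255, "slide": [-15, 42, 0], "yaw": 0},
    {"gripper": 255, "slide": [-15, 42, 0], "yaw": 0},
    {"gripper": 255, "slide": [-15, 42, 0], "yaw": 0},
    {"gripper": 255, "slide": [-15, 42, 0], "yaw": 0}
  ]
}}

```text
clock: 26.5
tool_pos: [608.6, -65.9, 239.1]
tcp_rot: [0.0, 0.996, 0.089, 0.0]
force: [0.2, 0.4, -4.2]
width: 30.7
finger_force: 35.0
```

{"api": "carry_out", "payload": {
  "deltas": [
    {"gripper": 255, "slide": [-15, 42, 0], "yaw": 0},
    {"gripper": 255, "slide": [-15, 42, 0], "yaw": 0},
    {"gripper": 255, "slide": [-15, 42, 0], "yaw": 0},
    {"gripper": 255, "slide": [-15, 42, 0], "yaw": 0},
    {"gripper": 255, "slide": [-15, 42, 0], "yaw": 0}
  ]
}}

```text
clock: 27.0
tool_pos: [572.6, -286.0, 239.2]
tcp_rot: [0.0, 0.996, 0.089, 0.0]
force: [0.6, -0.5, -4.7]
width: 31.2
finger_force: 35.0
```

{"api": "carry_out", "payload": {
  "deltas": [
    {"gripper": 255, "slide": [-15, 42, 0], "yaw": 0},
    {"gripper": 255, "slide": [-0.6, 12.2, 0], "yaw": -0.3},
    {"gripper": 255, "slide": [0, 0, 40], "yaw": 0},
    {"gripper": 255, "slide": [0, 0, 40], "yaw": 0},
    {"gripper": 255, "slide": [0, 0, 20], "yaw": 0}
  ]
}}

```text
clock: 27.5
tool_pos: [565.8, -339.6, 135.4]
tcp_rot: [-0.001, 0.996, 0.091, -0.002]
force: [-0.8, 0.5, -4.2]
width: 31.0
finger_force: 35.0
```

{"api": "carry_out", "payload": {
  "deltas": [
    {"gripper": 255, "slide": [0, 0, 0], "yaw": 0},
    {"gripper": 255, "slide": [0, 0, 0], "yaw": 0},
    {"gripper": 255, "slide": [0, 0, 0], "yaw": 0},
    {"gripper": 255, "slide": [0, 0, 0], "yaw": 0},
    {"gripper": 255, "slide": [0, 0, 0], "yaw": 0}
  ]
}}

```text
clock: 28.0
tool_pos: [568.0, -340.8, 140.1]
tcp_rot: [0.001, 0.996, 0.093, 0.001]
force: [-0.1, 0.2, -3.5]
width: 31.2
finger_force: 35.0
```

```bash
cat > m6.py <<'E'
from m5 import *
P=cloud(s);e=np.array([np.cos(np.radians(10.7)),np.sin(np.radians(10.7))]);n=np.array([e[1],-e[0]]);D=P[...,:2]-[563.2,-340.7]
a=D@e;b=D@n
m=(s['range_z']>0)&(P[...,2]>8)&(P[...,2]<17)&(abs(a)<90)&(abs(b)<45)
q=np.c_[a[m],b[m]].astype(np.float32);print('cradle base in guessed frame',m.sum(),cv2.minAreaRect(q),q.min(0),q.max(0))
E
python3 m6.py
```

```text
28.05 [ 567.86 -340.7   139.86] 10.63 F [-0.79  0.37 -3.91] q [ 0.49  0.58 -0.05  1.59  0.03  0.97 -0.95]
gauge n 6490 axis at tcp [ 567.99 -341.36  146.16] off n,z 0.68 6.3 heading 11.22 pitch -0.09 res 0.41 tip a [83.5 83.9]
at 0 along -183.99 lateral n -470.89 z 66.16
at -67.9 along -126.8 lateral n -507.49 z 66.26
cradle base in guessed frame 1644 ((22.555818557739258, 0.3933372497558594), (99.8760986328125, 64.05056762695312), 0.03654545918107033) [-27.362091 -31.653961] [72.4781  32.44046]
```

{"api": "carry_out", "payload": {
  "deltas": [
    {"gripper": 255, "slide": [-3.5, -1.1, 0], "yaw": 0.4},
    {"gripper": 255, "slide": [0, 0, 20], "yaw": 0},
    {"gripper": 255, "slide": [0, 0, 25], "yaw": 0},
    {"gripper": 255, "slide": [0, 0, 18], "yaw": 0},
    {"gripper": 255, "slide": [0, 0, 10], "yaw": 0}
  ]
}}

```text
clock: 28.55
tool_pos: [562.7, -339.8, 64.3]
tcp_rot: [-0.001, 0.996, 0.089, -0.001]
force: [0.5, 0.0, -3.2]
width: 31.2
finger_force: 35.0
```

{"api": "carry_out", "payload": {
  "deltas": [
    {"gripper": 255, "slide": [0, 0, 4], "yaw": 0},
    {"gripper": 255, "slide": [0, 0, 0], "yaw": 0},
    {"gripper": 255, "slide": [0, 0, 0], "yaw": 0},
    {"gripper": 255, "slide": [0, 0, 0], "yaw": 0},
    {"gripper": 255, "slide": [0, 0, 0], "yaw": 0}
  ]
}}

```text
clock: 29.05
tool_pos: [564.2, -340.3, 62.6]
tcp_rot: [0.0, 0.996, 0.089, 0.001]
force: [0.1, 0.6, -4.3]
width: 31.3
finger_force: 35.0
```

```bash
sed -i "s/563.2,-340.7/560.8,-341.5/" m6.py; python3 m6.py
```

```text
29.1 [ 564.07 -340.23   62.45] 10.24 F [ 0.04  0.23 -3.82] q [ 0.49  0.67 -0.05  1.65  0.04  0.82 -0.97]
gauge n 6493 axis at tcp [ 564.14 -340.63   68.68] off n,z 0.4 6.24 heading 10.64 pitch -0.17 res 0.41 tip a [83.5 83.9]
at 0 along -180.14 lateral n -471.61 z -11.32
at -67.9 along -122.59 lateral n -507.64 z -11.12
cradle base in guessed frame 6303 ((2.6873550415039062, -0.08198928833007812), (64.3684310913086, 144.99000549316406), 89.96797180175781) [-69.79447 -32.30434] [75.19229 32.08342]
```

{"api": "carry_out", "payload": {
  "deltas": [
    {"gripper": 255, "slide": [0, 0, 3], "yaw": 0},
    {"gripper": 255, "slide": [0, 0, 2], "yaw": 0},
    {"gripper": 255, "slide": [0, 0, 1], "yaw": 0},
    {"gripper": 255, "slide": [0, 0, 0], "yaw": 0},
    {"gripper": 255, "slide": [0, 0, 0], "yaw": 0}
  ]
}}

```text
clock: 29.6
tool_pos: [563.7, -340.1, 55.7]
tcp_rot: [-0.0, 0.996, 0.089, -0.0]
force: [0.2, 0.2, -3.9]
width: 31.1
finger_force: 35.0
```

{"api": "carry_out", "payload": {
  "deltas": [
    {"gripper": 255, "slide": [0, 0, 0.8], "yaw": 0},
    {"gripper": 255, "slide": [0, 0, 0], "yaw": 0},
    {"gripper": 255, "slide": [0, 0, 0.5], "yaw": 0},
    {"gripper": 255, "slide": [0, 0, 0], "yaw": 0},
    {"gripper": 255, "slide": [0, 0, 0], "yaw": 0}
  ]
}}

```text
clock: 30.1
tool_pos: [563.9, -340.2, 54.6]
tcp_rot: [0.0, 0.996, 0.089, 0.0]
force: [0.4, 0.5, -3.0]
width: 31.4
finger_force: 35.0
```

{"api": "carry_out", "payload": {
  "deltas": [
    {"gripper": 255, "slide": [0, 0, 0.5], "yaw": 0},
    {"gripper": 255, "slide": [0, 0, 0], "yaw": 0},
    {"gripper": 255, "slide": [0, 0, 0.5], "yaw": 0},
    {"gripper": 255, "slide": [0, 0, 0], "yaw": 0},
    {"gripper": 255, "slide": [0, 0, 0], "yaw": 0}
  ]
}}

```text
clock: 30.6
tool_pos: [564.0, -340.4, 54.2]
tcp_rot: [0.0, 0.996, 0.089, 0.0]
force: [-1.9, 0.3, 5.9]
width: 30.7
finger_force: 35.0
```

Seated: the vertical force rose by about 10 N. Release and rise.

{"api": "carry_out", "payload": {
  "deltas": [
    {"gripper": 255, "slide": [0, 0, -0.6], "yaw": 0},
    {"gripper": 160, "slide": [0, 0, 0], "yaw": 0},
    {"gripper": 140, "slide": [0, 0, 0], "yaw": 0},
    {"gripper": 110, "slide": [0, 0, 0], "yaw": 0},
    {"gripper": 90, "slide": [0, 0, 0], "yaw": 0}
  ],
  "squeeze": 8
}}

```text
clock: 31.1
tool_pos: [563.8, -340.0, 54.1]
tcp_rot: [-0.0, 0.996, 0.089, -0.0]
force: [-0.9, 0.4, 0.3]
width: 52.7
finger_force: 0.0
```

{"api": "carry_out", "payload": {
  "deltas": [
    {"gripper": 90, "slide": [0, 0, 0], "yaw": 0},
    {"gripper": 90, "slide": [0, 0, 0], "yaw": 0},
    {"gripper": 90, "slide": [0, 0, -10], "yaw": 0},
    {"gripper": 90, "slide": [0, 0, -25], "yaw": 0},
    {"gripper": 90, "slide": [0, 0, -40], "yaw": 0}
  ]
}}

```text
clock: 31.6
tool_pos: [562.3, -339.4, 128.4]
tcp_rot: [-0.001, 0.996, 0.089, -0.002]
force: [1.0, -1.2, 0.1]
width: 59.5
finger_force: 0.0
```

{"api": "carry_out", "payload": {
  "deltas": [
    {"gripper": 90, "slide": [0, 0, -40], "yaw": 0},
    {"gripper": 90, "slide": [0, 0, -40], "yaw": 0},
    {"gripper": 90, "slide": [0, 0, -20], "yaw": 0},
    {"gripper": 90, "slide": [0, 0, 0], "yaw": 0},
    {"gripper": 90, "slide": [0, 0, 0], "yaw": 0}
  ]
}}

```text
clock: 32.1
tool_pos: [563.8, -340.1, 229.9]
tcp_rot: [0.0, 0.996, 0.089, 0.0]
force: [-1.5, -0.8, -0.0]
width: 59.4
finger_force: 0.0
```

```bash
python3 - <<'E'
from h import *
s=snap('wrist','w9.png');P=cloud(s)
hsv=cv2.cvtColor(s['frame'],cv2.COLOR_RGB2HSV);H,S,V=[hsv[...,i].astype(int) for i in range(3)]
ok=(s['range_z']>0)&(P[...,2]>35)&(P[...,2]<95)&(abs(P[...,0]-565)<150)&(abs(P[...,1]+336)<70)
c=[]
for nm,m in dict(green=(H>45)&(H<85)&(S>90),red=((H<6)|(H>174))&(S>150)).items():
    q=np.median(P[ok&m],0);c.append(q);print(nm,q.round(1))
print((c[0]+c[1])/2,np.degrees(np.arctan2(*(c[0]-c[1])[1::-1])),bot.get_state()['tool_pos'])
E
```

```text
green [ 598.3 -334.3   75.1]
red [ 527.5 -347.6   75.2]
[ 562.93938952 -340.9412446    75.13712152] 10.631788003943171 [ 563.3348993  -339.84538088  228.74183926]
```

View pics/w9.png

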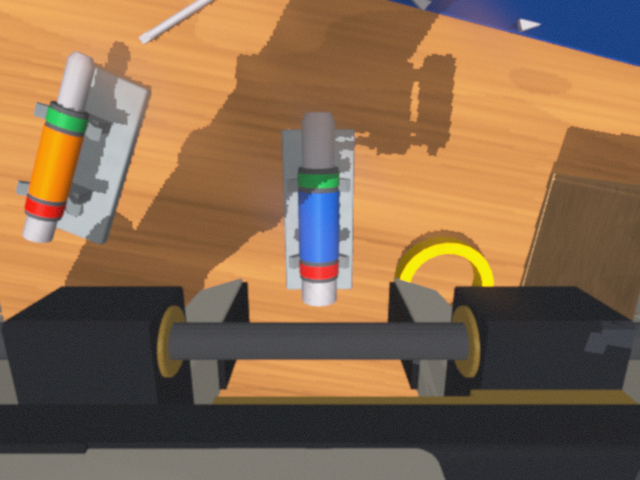

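The gauge lies in its cradle (320,225), in line and 1–2 mm from its starting place. The tape, the orange gauge and the driver tip look undisturbed. Handing in.

```bash
python3 -c "
from plant import bot
print(bot.job_done())"
```

```text
the job is handed in; nothing more can be done
None
```

The job is handed in (no verdict was returned): the go end went fully home, the no-go end was pressed at about 6 N on the bore's mouth for over a second without entering, and the blue gauge is back in its cradle, released, about 32 s in.

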